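# Sweep the loose fuses into the sorting bay

## Robot

A 6-joint arm with a two-finger parallel gripper is mounted at the origin on the work surface; the furniture and walls round the work are solid. World frame = base frame: x ahead of the robot, y to its left, z up, the work surface at z = 0. Lengths are in m, angles in rad, forces in N, time in s.
With the tool pointing down it reaches from about 0.25 to 0.775 m from the base axis. Payload 4 kg.
Tool frame: the origin (TCP) lies midway between the tips of the shut fingers; the grasp point (between the pads) lies 19 mm behind it (robot.grasp_offset is the distance from the TCP to the grasp point, in m); z points along the fingers, y is the direction in which the jaws open and shut (so a half turn about z gives the same grasp; the last joint's range is limited). The gripper opens to 94 mm and grips with 3 to 60 N. Pads are 16 mm wide; open, the fingers measure 119 mm over their backs; the gripper's body (75 mm by 177 mm) begins 78 mm behind the grasp point.
Start: joints at [-1.43, 0.087, 1.371, -0, 1.684, -0.103], TCP at [0.133, -0.534, 0.206] pointing down, gripper open.
Joint ranges: [-3.1, 3.1], [-0.76, 2.03], [0.27, 2.55], [-1.08, 4.22], [0.17, 2.65], [-2.57, 2.57]. Speed limits (rad/s): [2.79, 2.79, 3.14, 3.14, 3.14, 3.14].

## Interface

Orientations are given as [roll, pitch, yaw] about the fixed x, y, z axes, in that order (R = Rz(yaw) Ry(pitch) Rx(roll)).
In Python, from bench import status, viewer, order, robot gives the robot as it stands. The module is installed in compiled form; this text tells all that it offers.
- The arm moves only by the tool move_arm, never from a script. Its argument "targets" is a list of rows, each a list of 3 entries, a list of its own where there are three numbers: the shift along the tool's x, y, z in mm, then the turn, a rotation vector about the tool's x, y, z in degrees, then the opening, from -1 (shut) to 1 (fully open). A call has 1 to 20 rows; each row is the pose to reach, as a shift and turn from the pose commanded when the call began, along the tool's axes at that moment; what a row does not reach only later rows make up. A row lasts 1/8 s, in which the tool goes at most 62.5 mm and 10.7 degrees, less where a joint would pass 70% of its speed; a pose out of reach is approached as far as the arm can. A call with a gripper value outside its range is refused whole. The fingers move at their own pace and stop on an object; the grip force is fixed at half the most. Time passes only in rows, so rows that repeat a pose let the fingers close. It gives the time, the measured TCP pose, the force and the opening at its end, in the units of the state.
- status.get_obs(): the state, without advancing time (a new reading comes with each control period).
- viewer.snapshot(name): name is "scene" or "side" or "wrist"; returns the picture (480x640x3 uint8, red, green, blue); there is no depth.
- viewer.camera_model(name): a dict with "K" (3x3 intrinsics, pixels), "xyz" and "attitude" of the camera in the world; the wrist camera has in their place "T_tool_cam" (4x4, takes a point from camera to tool coordinates, whose origin is the TCP and whose axes are the flange's). Camera axes: x right, y up, looking along -z (the intrinsics and any distortion apply to the point x, -y, -z); pixel columns grow to the right and rows downward; lengths in m; the calibration is good to about 2 mm. A picture is of the moment at which its call begins: read the wrist's pose just before it. camera_model takes no time and is no camera call.
- order.close_job(): hands the job in, once; it reports no verdict.
The state is a dict: "time": time; "joint_positions": joint angles; "qvel": joint speeds; "joint_torque": joint torques, N m; "tool_pos": TCP position; "ee_rot": TCP orientation; "wrist_force": force on the tool from outside, world axes, zero at the start; "wrist_torque": the same for the moment, N m; "width": finger opening in m.
Only numpy, scipy, OpenCV 4.12 (cv2) and the standard library are available. Lean on these libraries where they do the work, as an engineer would, in place of code of your own. Each camera call takes 0.05 s, during which the arm holds its last target. There are 200 camera calls.

## Task

Take the small flat straightedge by the black grip rail on its back and use it to push the three loose fuses together, in one sweep, into the three-sided aluminium bay, so that all three lie wholly inside it. Touch the fuses only with the straightedge and keep them on the desk; leave the straightedge lying flat on the desk.

Things in the scene. Friction and masses are not known exactly. Their poses are not given: they have to be found in the camera images.
- fuse_a: one of three identical ceramic cartridge fuses (a): white barrel with a grey metal cap at each end, 39 mm long, 11 mm thick, 15 g, lying flat on the desk (it does not roll). Origin: middle of its length, on its underside; its y axis runs along its length, z up.
- fuse_b: one of three identical ceramic cartridge fuses (b): white barrel with a grey metal cap at each end, 39 mm long, 11 mm thick, 15 g, lying flat on the desk (it does not roll). Origin: middle of its length, on its underside; its y axis runs along its length, z up.
- fuse_c: one of three identical ceramic cartridge fuses (c): white barrel with a grey metal cap at each end, 39 mm long, 11 mm thick, 15 g, lying flat on the desk (it does not roll). Origin: middle of its length, on its underside; its y axis runs along its length, z up.
- straightedge: straightedge: flat aluminium bar, 130 long (own y) x 50 wide (own x) x 10 mm thick, flat on the desk; on its back a black upright grip rail along its middle, 14 mm thick (own x), 90 long (own y), from 10 to 48 mm above the desk. 0.25 kg, loose. Origin: centre of its underside. The long edges, 25 mm either side of the origin along own x, push; same either way round.
- bay: bay: three-sided aluminium fence fixed to the desk, no floor. Inside 170 wide (own y), 60 mm deep (own x); walls 6 thick, 15 mm high. Origin: middle of the inside, on the desk. Own x points from the open mouth (x = -30 mm) to the back wall (+30 mm). Fuse centres lie 55-135 mm out from the mouth, within 45 mm of the middle line; straightedge beyond them, lane between clear to 65 mm either side.

How it is judged:
On the way:
1. all three fuses gathered along the straightedge's one pushing edge, in front of the bay and before any of them has entered it (((x of fuse_a in the frame of straightedge between 0.02 and 0.065 m and y of fuse_a in the frame of straightedge between -0.08 and 0.08 m and x of fuse_b in the frame of straightedge between 0.02 and 0.065 m and y of fuse_b in the frame of straightedge between -0.08 and 0.08 m and x of fuse_c in the frame of straightedge between 0.02 and 0.065 m and y of fuse_c in the frame of straightedge between -0.08 and 0.08 m) or (x of fuse_a in the frame of straightedge between -0.065 and -0.02 m and y of fuse_a in the frame of straightedge between -0.08 and 0.08 m and x of fuse_b in the frame of straightedge between -0.065 and -0.02 m and y of fuse_b in the frame of straightedge between -0.08 and 0.08 m and x of fuse_c in the frame of straightedge between -0.065 and -0.02 m and y of fuse_c in the frame of straightedge between -0.08 and 0.08 m)) and x of each of fuse_a, fuse_b, fuse_c in the frame of bay below -0.03 m), for 0.1 s.
At the end, for the whole second after the job is handed in: All three fuses lie on the desk inside the bay (centres at least 5 mm inside the mouth line and between the side walls), at rest; the straightedge lies flat on the desk (within 5 mm and 0.1 rad), released (x of fuse_a in the frame of bay between -0.025 and 0.03 m and y of fuse_a in the frame of bay between -0.085 and 0.085 m and height (world z) of each of fuse_a, fuse_b, fuse_c below 0.006 m and x of fuse_b in the frame of bay between -0.025 and 0.03 m and y of fuse_b in the frame of bay between -0.085 and 0.085 m and x of fuse_c in the frame of bay between -0.025 and 0.03 m and y of fuse_c in the frame of bay between -0.085 and 0.085 m and height (world z) of straightedge below 0.005 m and angle between straightedge's own z axis and vertical below 0.1 rad and linear speed of each of fuse_a, fuse_b, fuse_c, straightedge below 0.02 m/s); the robot touches nothing.
It fails at once if a fuse is touched by the fingers or the arm (contact force between any of the fingers, the arm and fuse_a above 0.3 N or contact force between any of the fingers, the arm and fuse_b above 0.3 N or contact force between any of the fingers, the arm and fuse_c above 0.3 N).
It fails at once if a fuse is lifted off the desk (height (world z) of any of fuse_a, fuse_b, fuse_c above 0.02 m).
It also fails if it takes over 35 s, if anything falls off the work surface, if the arm or the gripper's body presses on something with over 40 N, if the wrist force passes 120 N, or if a joint passes its speed limit or range.

## Working session

There is one attempt and no reset: what is moved stays moved. The work goes in short steps, Python scripts to look and compute and a tool call to move; the robot and the scene stay as the last step left them, time stands still between calls to the robot, and variables do not carry over. Pictures are saved under pics/ and viewed, about 8 in all and at most 12, crops included, and the job is handed in when it is done.

Besides the shell and the picture viewer there is one more tool, called after "Request:" as a command line: name --argument value ..., lists and objects as JSON in quotes. move_arm: Moves the arm, as the interface text tells. Its arguments: {"type":"object","properties":{"targets":{"type":"array"}},"required":["targets"]}

```bash
mkdir -p pics; python3 - <<'E'
from bench import status, viewer, robot
import cv2,numpy as np
o=status.get_obs();print(o['time'],o['tool_pos'],o['ee_rot'],o['width'],robot.grasp_offset)
ims=[]
for n in['scene','side']:
    im=viewer.snapshot(n);cv2.imwrite(f'pics/{n}0.png',im[...,::-1]);print(n,viewer.camera_model(n))
print(viewer.camera_model('wrist'))
E
```

```text
0.0 [ 0.13267608 -0.53319264  0.20432037] [-3.13941579e+00 -2.03531148e-04  2.43771676e-01] 0.09347198785128667 0.0188
scene {'K': array([[604.4725318 ,   0.        , 317.67801634],
       [  0.        , 604.4725318 , 246.65668655],
       [  0.        ,   0.        ,   1.        ]]), 'xyz': array([-0.11257423, -0.4094495 ,  0.52943614]), 'attitude': array([ 0.98819806,  0.00259737, -1.0052237 ])}
side {'K': array([[438.47147733,   0.        , 312.83787538],
       [  0.        , 438.47147733, 236.86053264],
       [  0.        ,   0.        ,   1.        ]]), 'xyz': array([ 0.33030625, -0.75873113,  0.42145016]), 'attitude': array([ 1.11337654, -0.0065735 , -0.22785394])}
{'K': array([[421.95714433,   0.        , 320.99674266],
       [  0.        , 421.95714433, 240.34585126],
       [  0.        ,   0.        ,   1.        ]]), 'T_tool_cam': array([[ 9.23649360e-04,  9.73805758e-01,  2.27379621e-01,
         6.50711366e-02],
       [ 9.99998537e-01, -1.22677403e-03,  1.19180250e-03,
         2.03153124e-04],
       [ 1.43952755e-03,  2.27378187e-01, -9.73805467e-01,
        -1.78720898e-01],
       [ 0.00000000e+00,  0.00000000e+00,  0.00000000e+00,
         1.00000000e+00]])}
```

View pics/scene0.png

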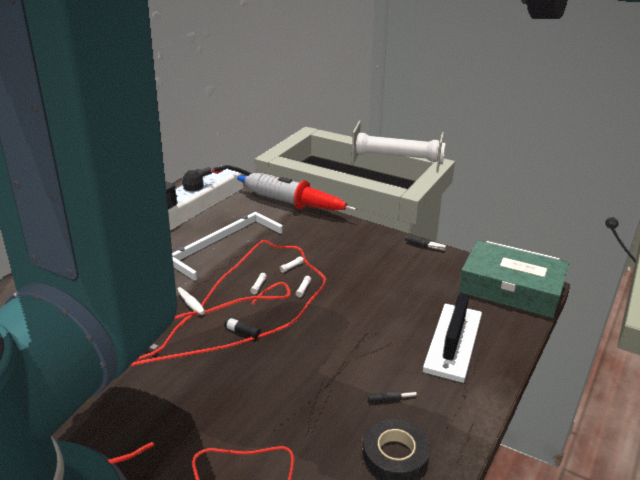

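View pics/side0.png

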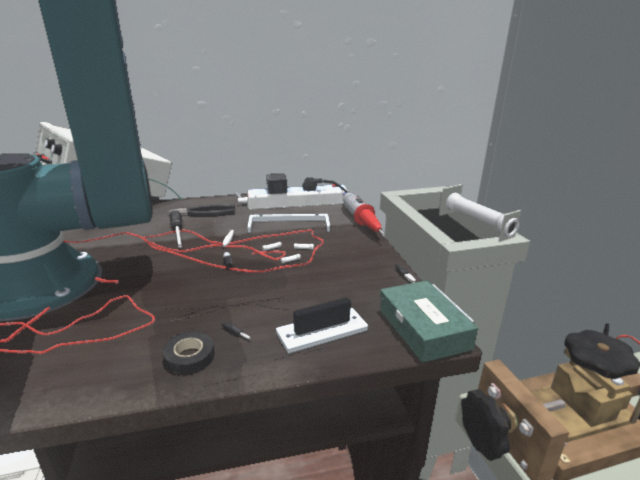

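The scene view shows the straightedge at about (455,340), the bay at (225,240) with its mouth toward the camera, and the fuses at (291,264), (258,283) and (303,286). The white item at (190,300) is something else. The side view agrees. I'll zoom in on both and get positions.

```bash
cat > h.py <<'E'
import numpy as np
from scipy.spatial.transform import Rotation as Ro
from bench import status, viewer
def ray(cam,uv,z):
    m=viewer.camera_model(cam);K=m['K']
    if cam=='wrist':
        o=status.get_obs();T=np.eye(4);T[:3,:3]=Ro.from_euler('xyz',o['ee_rot']).as_matrix();T[:3,3]=o['tool_pos']
        T=T@m['T_tool_cam'];R=T[:3,:3];c=T[:3,3]
    else: R=Ro.from_euler('xyz',m['attitude']).as_matrix();c=m['xyz']
    p=np.linalg.solve(K,[uv[0],uv[1],1]);d=R@[p[0],-p[1],-p[2]]
    return (c+d*(z-c[2])/d[2])[:2]
E
python3 - <<'E'
from h import *
import cv2
np.set_printoptions(precision=4,suppress=True)
for n,P in {'scene':{'se':[(441,304,.01),(481,311,.01),(464,380,.01),(425,373,.01)],'fus':[(291,264,.006),(258,283,.006),(303,286,.006)],'pen':[(190,300,.006)],'bay':[(175,259,.015),(250,216,.015),(282,230,.015),(195,273,.015)]},
 'side':{'se':[(278,329,.01),(356,310,.01),(367,325,.01),(286,346,.01)],'fus':[(272,246,.006),(304,246,.006),(291,259,.006)],'pen':[(229,237,.006)],'bay':[(249,217,.015),(327,215,.015),(329,228,.015),(250,228,.015)]}}.items():
    for k,l in P.items(): print(n,k,*[ray(n,p[:2],p[2]) for p in l])
a=cv2.imread('pics/scene0.png')[200:320,160:340];b=cv2.imread('pics/side0.png')[200:290,220:355]
a=cv2.resize(a,(800,533)[:2],interpolation=cv2.INTER_CUBIC);b=cv2.resize(b,(800,533),interpolation=cv2.INTER_CUBIC)
cv2.imwrite('pics/cs.png',a)
E
```

```text
scene se [ 0.5219 -0.2044] [ 0.5365 -0.2557] [ 0.4042 -0.2825] [ 0.3903 -0.2393]
scene fus [0.4958 0.026 ] [0.4311 0.0392] [ 0.4597 -0.0197]
scene pen [0.3492 0.0954]
scene bay [0.4033 0.1734] [0.5643 0.1562] [0.5565 0.0851] [0.3923 0.1236]
side se [ 0.401  -0.2364] [ 0.5293 -0.216 ] [ 0.5336 -0.2562] [ 0.406  -0.2765]
side fus [0.432  0.0393] [0.4962 0.0252] [ 0.4601 -0.0231]
side pen [0.3483 0.1004]
side bay [0.399  0.1774] [0.5779 0.1507] [0.5639 0.0803] [0.3952 0.117 ]
```

View pics/cs.png

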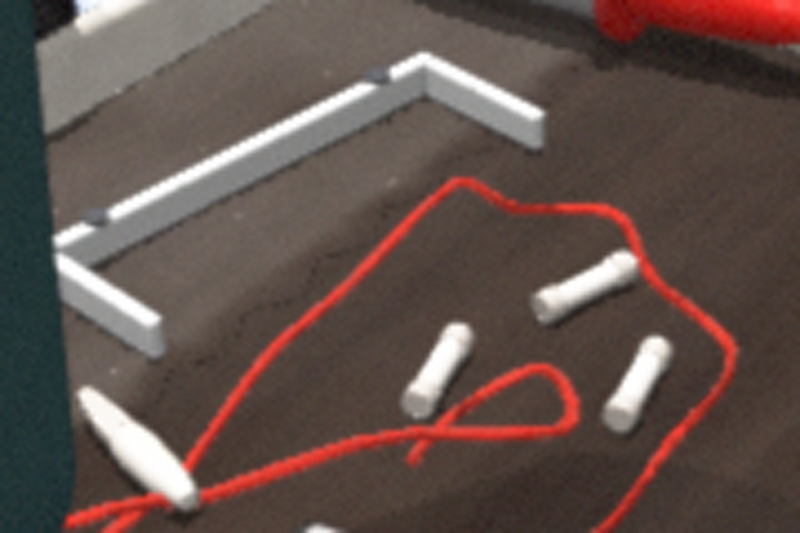

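The crop confirms the bay (about 182 mm outside, long axis near -8.5°) and three fuses in front of it. Straightedge centre is about (0.466,-0.246), long axis near 9°. Next I move above it and look with the wrist camera.

Request:
move_arm --targets '[[[392,-198,0],[0,0,5],1],[[392,-198,0],[0,0,5],1],[[392,-198,0],[0,0,5],1],[[392,-198,0],[0,0,5],1],[[392,-198,0],[0,0,5],1],[[392,-198,0],[0,0,5],1],[[392,-198,0],[0,0,5],1],[[392,-198,0],[0,0,5],1],[[392,-198,0],[0,0,5],1],[[392,-198,0],[0,0,5],1]]'

```text
time: 1.35
tool_pos: [0.4644, -0.248, 0.2053]
ee_rot: [3.142, 0.001, 0.154]
wrist_force: [0.9, 0.6, 0.6]
width: 0.0943
```

```bash
python3 - <<'E'
from h import *
import cv2
o=status.get_obs();print(o['time'],o['tool_pos'],o['ee_rot'],o['joint_positions'])
cv2.imwrite('pics/w1.png',viewer.snapshot('wrist')[...,::-1])
E
```

```text
1.35 [ 0.46439667 -0.24803159  0.20532973] [3.14150624e+00 5.93985156e-04 1.54388301e-01] [-5.97949475e-01  3.51041495e-02  1.42595708e+00 -4.71846833e-04
  1.68090603e+00  8.18406763e-01]
```

View pics/w1.png

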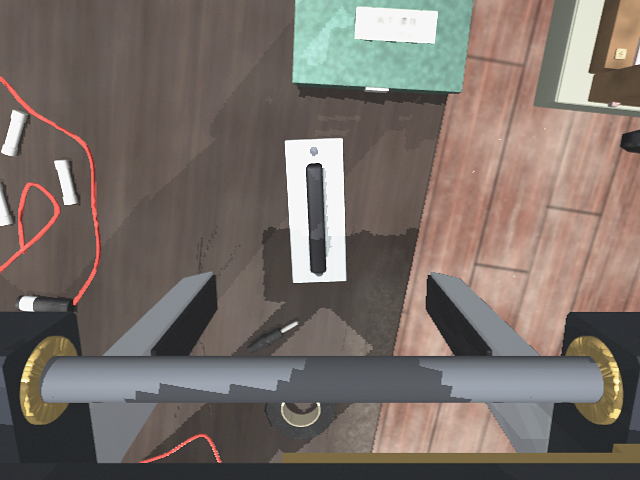

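The straightedge plate has corners (285,140), (343,138), (346,281) and (293,283). Fuses show at (14,133) and (66,182), with one cut off at the left.

```bash
python3 - <<'E'
from h import *
np.set_printoptions(precision=4,suppress=True)
c=np.array([ray('wrist',p,.01) for p in [(285,140),(343,138),(346,281),(293,283)]])
print(c,c.mean(0)); l=(c[0]+c[1]-c[2]-c[3])/2;print(np.linalg.norm(l),np.degrees(np.arctan2(l[1],l[0])))
print(ray('wrist',(14,133),.006),ray('wrist',(66,182),.006))
f=4.4444
for p in [(425,52),(543,112),(55,240),(163,318)]: print(p,ray('scene',(160+p[0]/f,200+p[1]/f),.015))
# rail top from scene/side: 
print(ray('wrist',(315,165),.048),ray('wrist',(318,273),.048))
E
```

```text
[[ 0.5253 -0.207 ]
 [ 0.5346 -0.2562]
 [ 0.4074 -0.2804]
 [ 0.3978 -0.2319]] [ 0.4663 -0.2439]
0.12969782364795013 10.928275235426383
[0.4947 0.0269] [ 0.4589 -0.0185]
(425, 52) [0.5808 0.157 ]
(543, 112) [0.5688 0.0934]
(55, 240) [0.4111 0.1862]
(163, 318) [0.3963 0.124 ]
[ 0.5103 -0.2361] [ 0.423  -0.2519]
```

Request:
move_arm --targets '[[[2,-4,0],[0,0,-1.5],1],[[2,-4,60],[0,0,-1.5],1],[[2,-4,110],[0,0,-1.5],1],[[2,-4,150],[0,0,-1.5],1],[[2,-4,175],[0,0,-1.5],1],[[2,-4,187],[0,0,-1.5],1],[[2,-4,187],[0,0,-1.5],1],[[2,-4,187],[0,0,-1.5],-1],[[2,-4,187],[0,0,-1.5],-1],[[2,-4,187],[0,0,-1.5],-1],[[2,-4,187],[0,0,-1.5],-1],[[2,-4,187],[0,0,-1.5],-1],[[2,-4,187],[0,0,-1.5],-1],[[2,-4,187],[0,0,-1.5],-1],[[2,-4,187],[0,0,-1.5],-1]]'

```text
time: 3.28
tool_pos: [0.4667, -0.2427, 0.0185]
ee_rot: [3.142, 0.0, 0.183]
wrist_force: [0.0, -0.0, 0.3]
width: 0.0175
```

Request:
move_arm --targets '[[[0,0,0],[0,0,0],-1],[[0,0,0],[0,0,0],-1],[[0,-5,0],[0,0,1],-1],[[1,-15,0],[0,0,2],-1],[[2,-30,0],[0,0,4],-1],[[4,-48,0],[0,0,6],-1],[[5,-66,0],[0,0,9],-1],[[7,-84,0],[0,0,11],-1],[[8,-102,0],[0,0,13],-1],[[9,-118,0],[0,0,15],-1],[[10,-130,0],[0,0,17],-1],[[11,-140,0],[0,0,18.5],-1],[[11,-145,0],[0,0,19],-1],[[11,-145,0],[0,0,19],-1]]'

```text
time: 5.03
tool_pos: [0.4508, -0.097, 0.0185]
ee_rot: [-3.14, 0.001, -0.148]
wrist_force: [-1.1, 2.0, 1.2]
width: 0.014
```

```bash
python3 - <<'E'
from h import *
import cv2
o=status.get_obs();print(o['time'],o['tool_pos'],o['ee_rot'],o['width'])
cv2.imwrite('pics/w2.png',viewer.snapshot('wrist')[...,::-1])
cv2.imwrite('pics/s2.png',viewer.snapshot('side')[...,::-1])
E
```

```text
5.025 [ 0.45081719 -0.09699286  0.01848137] [-3.14019632e+00  7.41004277e-04 -1.48191859e-01] 0.013967277574613902
```

View pics/w2.png

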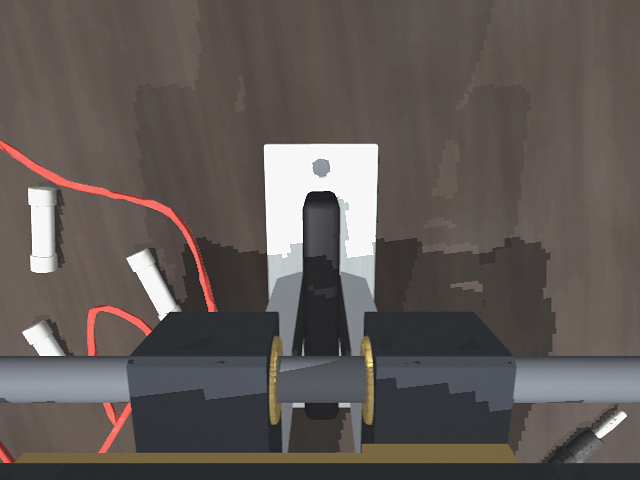

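View pics/s2.png

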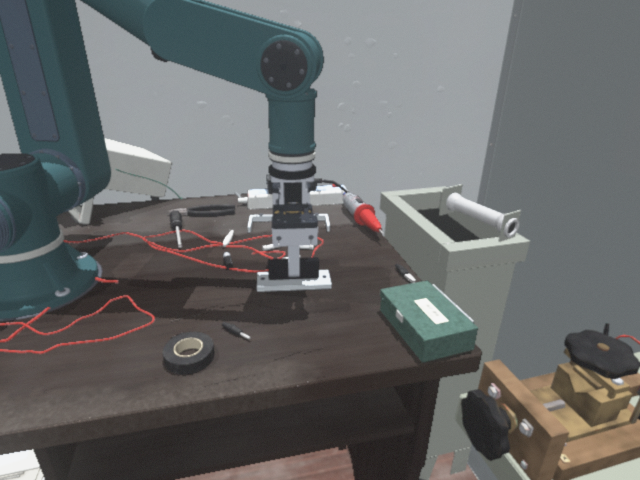

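The straightedge is held square, far end at row 144 and columns 265–377. Fuses are at (42,230), (157,285) and (43,340), still clear of the edge. 6 pictures viewed so far.

```bash
python3 - <<'E'
from h import *
np.set_printoptions(precision=4,suppress=True)
u=np.array([.989,-.148]);n=np.array([.148,.989])
o=status.get_obs();t=o['tool_pos'][:2];print('tool',t@u,t@n)
for nm,p,z in[('far1',(265,144),.01),('far2',(377,144),.01),('a1',(42,195),.006),('a2',(42,266),.006),('c1',(142,257),.006),('c2',(172,310),.006),('b1',(36,329),.006)]:
    q=ray('wrist',p,z);print(nm,q,q@u,q@n)
E
```

```text
tool 0.4604709562317159 -0.029651493734087694
far1 [ 0.518  -0.0831] 0.5246084160059922 -0.005528427236456912
far2 [ 0.5109 -0.131 ] 0.5246484248869994 -0.053966693960941406
a1 [0.5107 0.0218] 0.5018895770903734 0.09710809046515906
a2 [0.4782 0.0317] 0.4682382779234153 0.10217177768912332
c1 [ 0.4756 -0.0162] 0.472725061846712 0.05439400184007085
c2 [ 0.4475 -0.0241] 0.44611404419700407 0.04240040553308635
b1 [0.4475 0.0442] 0.43602781506096583 0.10996608472523846
```

Request:
move_arm --targets '[[[0,-4,0],[0,0,0],-1],[[0,-10,0],[0,0,0],-1],[[0,-17,0],[0,0,0],-1],[[0,-24,0],[0,0,0],-1],[[0,-31,0],[0,0,0],-1],[[0,-38,0],[0,0,0],-1],[[0,-45,0],[0,0,0],-1],[[0,-52,0],[0,0,0],-1],[[0,-59,0],[0,0,0],-1],[[0,-66,0],[0,0,0],-1],[[0,-73,0],[0,0,0],-1],[[0,-80,0],[0,0,0],-1],[[0,-87,0],[0,0,0],-1],[[0,-94,0],[0,0,0],-1],[[0,-100,0],[0,0,0],-1],[[0,-106,0],[0,0,0],-1],[[0,-111,0],[0,0,0],-1],[[0,-115,0],[0,0,0],-1],[[0,-115,0],[0,0,0],-1]]'

```text
time: 7.5
tool_pos: [0.4684, 0.0163, 0.0185]
ee_rot: [-3.14, -0.0, -0.149]
wrist_force: [-0.3, 0.2, -0.2]
width: 0.0137
```

```bash
python3 - <<'E'
from h import *
import cv2
o=status.get_obs();print(o['time'],o['tool_pos'],o['ee_rot'],o['width'])
w=viewer.snapshot('wrist')[...,::-1];s=viewer.snapshot('scene')[...,::-1];d=viewer.snapshot('side')[...,::-1]
for n,i in zip('wsd',(w,s,d)): cv2.imwrite(f'pics/{n}3.png',i)
out=np.zeros((600,800,3),np.uint8)
out[:300,:400]=cv2.resize(w,(400,300));out[:300,400:]=cv2.resize(s[180:330,140:340],(400,300),interpolation=2);out[300:,:]=cv2.resize(d[195:285,210:450][:, :],(800,300),interpolation=2)
cv2.imwrite('pics/m3.png',out)
E
```

```text
7.5 [0.46837073 0.01631677 0.01845781] [-3.14044316e+00 -4.79953801e-05 -1.48660013e-01] 0.01374708967335058
```

View pics/m3.png

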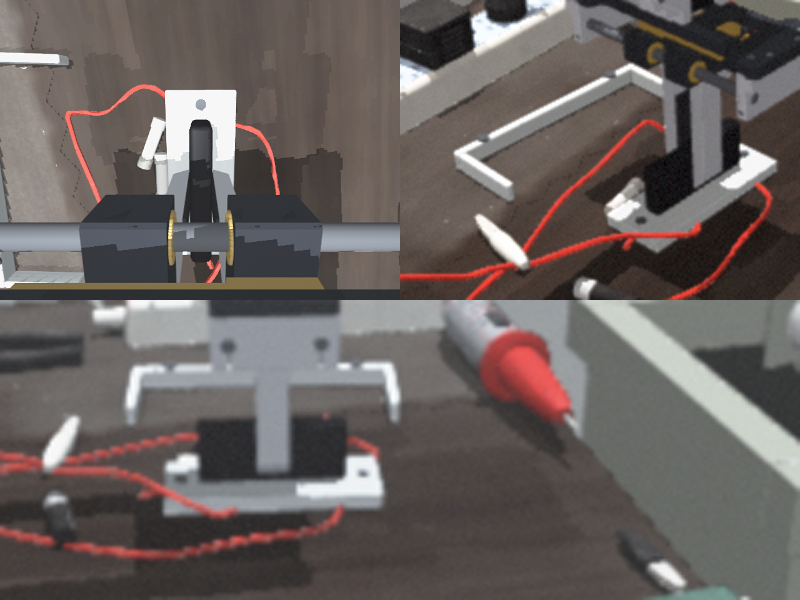

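```bash
python3 - <<'E'
from h import *
np.set_printoptions(precision=4,suppress=True)
u=np.array([.989,-.148]);n=np.array([.148,.989])
t=status.get_obs()['tool_pos'][:2];print('tool',t@u,t@n)
s=1.6
for nm,p,z in[('mouthR outer',(69,54),.015),('mouthR inner',(69,66),.015),('wallR left',(10,66),.015),('wallL',(10,274),.015),('mouthL',(84,275),.015),('a1',(157,120),.006),('a2',(147,166),.006),('edge',(166,91),.01)]:
    q=ray('wrist',np.array(p)*s,z);print(nm,q,q@u,q@n)
E
```

```text
tool 0.460814937120761 0.08541284860861222
mouthR outer [0.5673 0.0885] 0.5479445604208841 0.1714613515001086
mouthR inner [0.56   0.0904] 0.5404364223666729 0.17231303412671514
wallR left [0.5658 0.1291] 0.5404286674552264 0.21140499820177033
wallL [0.4125 0.1785] 0.38158012704242306 0.23754794747014774
mouthL [0.403  0.1201] 0.3808212940818039 0.17841455132611056
a1 [0.5155 0.0411] 0.5037195789982328 0.11694356986292626
a2 [0.4824 0.055 ] 0.4689423489458245 0.12580054514449157
edge [0.5347 0.0305] 0.5242907983551628 0.10928088959909651
```

Fuses a and c are at the edge in front of the mouth, and b is at the left end, so the gathering is done. The mouth is at n≈0.173 and the edge at 0.110. Push 74 mm more.

Request:
move_arm --targets '[[[0,-4,0],[0,0,0],-1],[[0,-9,0],[0,0,0],-1],[[0,-15,0],[0,0,0],-1],[[0,-21,0],[0,0,0],-1],[[0,-27,0],[0,0,0],-1],[[0,-33,0],[0,0,0],-1],[[0,-39,0],[0,0,0],-1],[[0,-45,0],[0,0,0],-1],[[0,-51,0],[0,0,0],-1],[[0,-57,0],[0,0,0],-1],[[0,-62,0],[0,0,0],-1],[[0,-67,0],[0,0,0],-1],[[0,-71,0],[0,0,0],-1],[[0,-74,0],[0,0,0],-1],[[0,-74,0],[0,0,0],-1]]'

```text
time: 9.52
tool_pos: [0.4793, 0.0894, 0.0185]
ee_rot: [-3.141, -0.0, -0.149]
wrist_force: [0.4, -0.4, 0.7]
width: 0.0137
```

```bash
python3 - <<'E'
from h import *
import cv2
o=status.get_obs();print(o['time'],o['tool_pos'],o['ee_rot'],o['width'])
w=viewer.snapshot('wrist')[...,::-1];s=viewer.snapshot('scene')[...,::-1]
out=np.zeros((600,800,3),np.uint8)
out[:300,:400]=cv2.resize(w,(400,300));out[:300,400:]=cv2.resize(s[180:330,140:340],(400,300),interpolation=2);out[300:]=cv2.resize(w[100:340,:320][:, :],(800,300))
cv2.imwrite('pics/m4.png',out)
E
```

```text
9.525 [0.47934336 0.08935249 0.01847856] [-3.14068803e+00 -1.14167411e-04 -1.48689980e-01] 0.013732291843794348
```

View pics/m4.png

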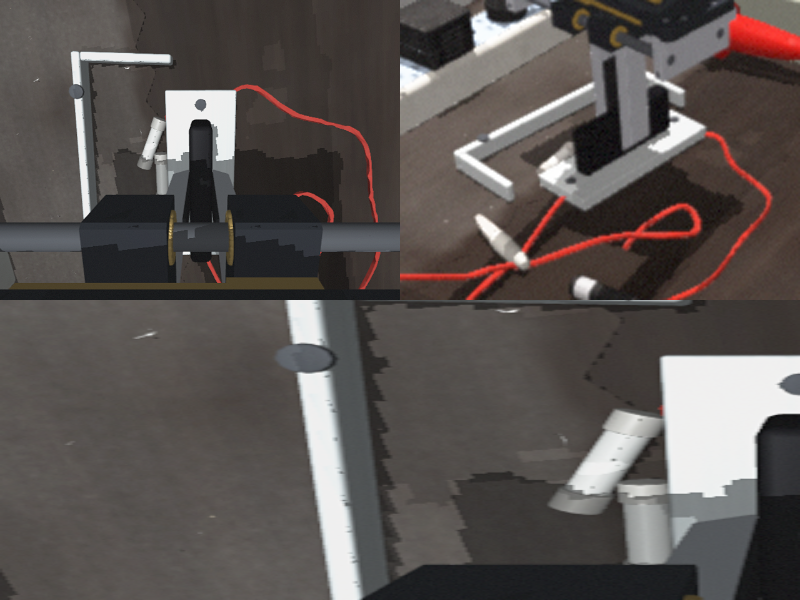

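```bash
python3 - <<'E'
from h import *
np.set_printoptions(precision=4,suppress=True)
u=np.array([.989,-.148]);n=np.array([.148,.989])
t=status.get_obs()['tool_pos'][:2];print('tool',t@u,t@n)
s=1.6
for nm,p,z in[('mouthR outer',(174,57),.015),('mouthR inner',(174,66),.015),('cornerR in',(89,64),.015),('backin low',(96,195),.015),('back out hi',(73,54),.015),('back out lo',(82,220),.015),('a1',(158,123),.006),('a2',(146,165),.006),('c1',(162,155),.01),('edge',(166,91),.01)]:
    q=ray('wrist',np.array(p)*s,z);print(nm,q,q@u,q@n)
for p in[(545,170),(572,145)]: q=ray('scene',(140+(p[0]-400)/2,180+p[1]/2),.008);print('b',q,q@u,q@n)
for p in[(512,188),(456,152),(685,90)]: q=ray('scene',(140+(p[0]-400)/2,180+p[1]/2),.015);print('bayL mouth/back, R mouth',q,q@u,q@n)
E
```

```text
tool 0.4608577834884463 0.15929298046789975
mouthR outer [0.5662 0.0939] 0.5461281746075811 0.17662302770240088
mouthR inner [0.5607 0.0948] 0.5404900878042671 0.1767497183105627
cornerR in [0.5702 0.1501] 0.5417330662228449 0.23282390919381174
backin low [0.4793 0.1674] 0.44927843108132537 0.23651446733897863
back out hi [0.5779 0.1589] 0.5479747807257325 0.2427085487248936
back out lo [0.4611 0.1827] 0.4290079921435915 0.24895081572785427
a1 [0.5242 0.1138] 0.5015804796222356 0.19017342364535927
a2 [0.4943 0.1287] 0.46977532564052593 0.20039089617394587
c1 [0.5011 0.1145] 0.4785897853837536 0.18743685163290588
edge [0.5457 0.1035] 0.5243317925229052 0.18316201396086726
b [0.4286 0.1225] 0.40576111439094503 0.18462059818994603
b [0.4655 0.127 ] 0.441579528310253 0.19448087684711018
bayL mouth/back, R mouth [0.3912 0.1207] 0.3690596935269828 0.17728307257698542
bayL mouth/back, R mouth [0.4036 0.188 ] 0.37132255875308806 0.24567283078267094
bayL mouth/back, R mouth [0.5696 0.0933] 0.5495404273319442 0.17660087403465818
```

Edge is just inside the mouth (0.183 against 0.177–0.182). The bay is turned about 2° further. Push 8 mm more with 2° of turn, then release with a narrow opening and lift.

Request:
move_arm --targets '[[[0,-2,0],[0,0,0.5],-1],[[0,-5,0],[0,0,1.3],-1],[[0,-7,0],[0,0,2],-1],[[0,-8,0],[0,0,2],-1],[[0,-8,0],[0,0,2],-1],[[0,-8,0],[0,0,2],-0.5],[[0,-8,0],[0,0,2],-0.5],[[0,-8,0],[0,0,2],-0.5],[[0,-8,0],[0,0,2],-0.5],[[0,-8,0],[0,0,2],-0.5],[[0,-8,-8],[0,0,2],-0.5],[[0,-8,-20],[0,0,2],-0.5],[[0,-8,-40],[0,0,2],-0.5],[[0,-8,-65],[0,0,2],-0.5],[[0,-8,-100],[0,0,2],-0.5],[[0,-8,-140],[0,0,2],-0.5],[[-40,0,-170],[0,0,2],-0.5],[[-80,0,-180],[0,0,2],-0.5],[[-80,0,-180],[0,0,2],-0.5]]'

```text
time: 12.0
tool_pos: [0.3996, 0.101, 0.2014]
ee_rot: [-3.14, -0.005, -0.183]
wrist_force: [1.2, -0.4, 0.4]
width: 0.0237
```

```bash
python3 - <<'E'
from h import *
import cv2
o=status.get_obs();print(o['time'],o['tool_pos'],o['ee_rot'],o['width'])
w=viewer.snapshot('wrist')[...,::-1]
cv2.imwrite('pics/w5.png',w)
E
```

```text
12.0 [0.39958782 0.10104109 0.20136519] [-3.13990006 -0.00545811 -0.18277277] 0.023712806469315856
```

View pics/w5.png

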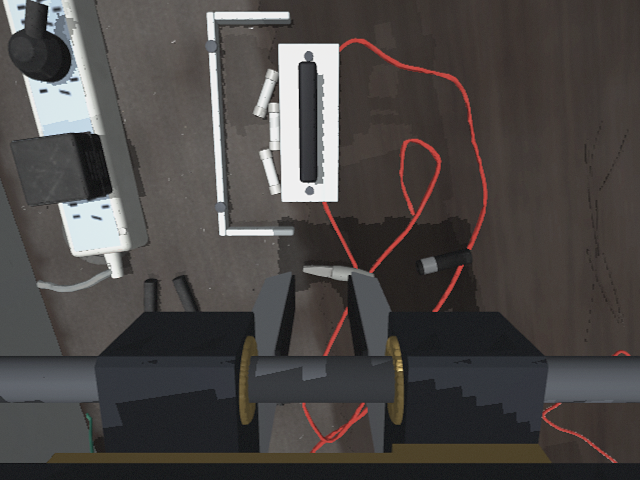

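The wrist view shows all three fuses at (265,93), (274,127) and (270,171). They are inside the mouth line at columns 290–293. The plate edge is at column 280, and the bar is flat and released.

```bash
python3 -c "
from bench import order,status
print(order.close_job(),status.get_obs()['time'])"
```

```text
the job is handed in; nothing more can be done
the job is handed in; nothing more can be done
```

I pushed all three fuses into the bay in one sweep with the straightedge held by its rail, then released it, lifted clear and handed the job in. `close_job` gives no verdict. My last reading before it was 12.0 s, against the 35 s limit.

- **Gathering:** the sweep paused in front of the bay with the pushing edge about 63 mm short of the mouth. Fuses a and c lay along the edge. Fuse b was at its left end, seen only in the scene camera.
- **Extra push:** the bay turned out to be rotated about 2° more than I first measured. I pushed 8 mm further with a 2° turn before letting go.
- **Final check:** in the last wrist picture all three fuses lie fully inside the mouth line, with the edge about 10 mm inside the bay. The straightedge looks flat, with the gripper about 20 cm above the desk and touching nothing.
- **Disagreement:** camera estimates of the mouth line differed by up to about 10 mm, so I judged the final positions by comparing them with the bay in that last picture.

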